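Prove the sprung barrier lever, then snap its pivot cap home

ROBOT

A 7-joint arm with a two-finger parallel gripper is mounted at the origin on a cart in front of the work surface, level with it; the furniture and walls round the work are solid. World frame = base frame: x ahead of the robot, y to its left, z up, the work surface at z = 0. Lengths are in mm, angles in rad, forces in N, time in s.
With the tool pointing down it reaches from about 375 to 925 mm from the base axis. Payload 3.1 kg.
Tool frame: the origin (TCP) lies at the very end of the fingers, on their centre line; the grasp point (between the pads) lies 19 mm behind it; z points along the fingers, y is the line along which they close (so a half turn about z gives the same grasp; the last joint's range is limited). The gripper opens to 85 mm and grips with 20 to 120 N. Pads are 22 mm wide; open, the fingers measure 114 mm over their backs; the gripper's body (76 mm by 85 mm) begins 54 mm behind the grasp point. The pads swing forward as they close: fully open they stand 13 mm farther back than shut.
Start: joints at [1.049, 0.383, 0.044, 1.598, -0.018, 1.161, -0.05], TCP at [267.317, -592.49, 231.269] pointing down, gripper open.
Joint ranges: [-2.61, 2.61], [-0.41, 2.15], [-1.48, 1.57], [0, 2.5], [-1.57, 4.71], [0.05, 1.97], [-2.85, 2.85]. Speed limits (rad/s): [2.79, 2.79, 3.14, 3.14, 3.14, 3.14, 3.14].

INTERFACE

Orientations are given as a unit quaternion [w, x, y, z].
In Python, from station import get_obs, imaging, order gives the robot as it stands. The module is installed in compiled form; this text tells all that it offers.
- The arm moves only by the tool move_arm, never from a script. Its argument "targets" is a list that holds one entry, the list of rows, each a list of 7 numbers: the turn, a rotation vector about the tool's x, y, z in rad, then the shift along the tool's x, y, z in m, then the finger opening in m, from 0 to 0.0854. In form: [[[wx, wy, wz, dx, dy, dz, claw], ...]]. A call has 1 to 12 rows; each row is the pose to reach, as a shift and turn from the pose commanded when the call began, along the tool's axes at that moment; what a row does not reach only later rows make up. A row lasts 1/8 s, in which the tool goes at most 62.5 mm and 10.7 degrees, less where a joint would pass 70% of its speed; a pose out of reach is approached as far as the arm can. A call with a gripper value outside its range is refused whole. The fingers move at their own pace and stop on an object; "grip_force" is the grip in N (left out, the last holds). Time passes only in rows, so rows that repeat a pose let the fingers close. It gives the time, the measured TCP pose, the force, the opening and the grip force at its end, in the units of the state.
- get_obs(): the state, without advancing time (a new reading comes with each control period).
- imaging.snapshot(name): name is "scene" or "top" or "wrist"; returns a dict with "frame" (480x640x3 uint8, red, green, blue), "vfov" (degrees; the focal length in pixels is half the picture's height over the tangent of half this angle, whatever the lens; pixels are square), "cx", "cy" (the principal point, pixels), "D" ([k1, k2, p1, p2, k3] as OpenCV has them; the pictures are not rectified), "pose" (4x4, takes a point from camera to world coordinates); the wrist camera has in their place "mount" (4x4, takes a point from camera to tool coordinates, whose origin is the TCP and whose axes are the flange's). Camera axes: x right, y up, looking along -z (the intrinsics and any distortion apply to the point x, -y, -z); pixel columns grow to the right and rows downward; lengths in mm; the calibration is good to about 2 mm. A picture is of the moment at which its call begins: read the wrist's pose just before it. There is no depth.
- order.finish_job(): hands the job in; it is judged then, once.
The state is a dict: "time": time; "qpos": joint angles; "joint_vel": joint speeds; "joint_efforts": joint torques, N m; "tool_pos": TCP position; "orientation": TCP orientation; "force": force on the tool from outside, world axes, zero at the start; "moment": the same for the moment, N m; "opening": finger opening in mm; "finger_force": force on a finger pad.
Only numpy, scipy, OpenCV 4.12 (cv2) and the standard library are available. Lean on these libraries where they do the work, as an engineer would, in place of code of your own. Each camera call takes 0.05 s, during which the arm holds its last target. There are 200 camera calls.

TASK

The yard barrier of the model railway has just been serviced. Before closing it up, pull its sprung hand lever clockwise right round to its stop and let it spring back, to prove that the barrier works; then set the loose pivot cap over the brass stud, press it straight down until it clicks and sits fully home, and finish while still holding it pressed firmly down. Leave the models round about standing where they are.

Things in the scene. Friction and masses are not known exactly. Their poses are not given: they have to be found in the camera images.
- machine: The barrier machine, screwed down: dark round base plate 80 mm across, pivot and upright brass stud at its centre, and a grey post 41 mm high, 85 mm from the stud on the +y side, with a thin boom 110 mm long that lies level along +x and rises as the lever is pulled (never higher than 140 mm). Origin: under the stud, at the surface; z up. Turned up to 17 degrees either way.
- seat (a point): Centre of the flat steel washer (32 mm across) on which the cap must finally sit, 27 mm above the surface, in the stud's axis; axes as the machine's. The brass stud, 14 mm thick with a tapered tip, rises 21 mm above this point; four sprung steel balls stand out of it to 22 mm across, centred 15 mm above this point.
- lever_grip (a point): Middle of the lever's upright black handle: round, 14 to 15 mm thick, from 24 to 60 mm above the surface; this point is 45 mm above it and 62 mm from the stud's axis. It moves with the lever. The flat steel arm below the handle has its top at 24 mm.
- lever (a joint): Angle of the lever about the stud's vertical axis, rad: 0 at rest (arm pointing 60 degrees clockwise from the machine's +x axis, seen from above), growing clockwise as the handle is pulled towards the robot, 1.05 at the stop. The return spring pulls the handle back with about 2 N at rest and 6.5 N at the stop, and brings the lever back in under 1 s when it is let go.
- cap_center (a point): Centre of the loose grey cap, 18 mm above its underside; z along its axis, up. It stands mouth down: 36 mm high, 30 g; foot rim 35 mm across and 7 mm high, above it a ribbed round grip 30 mm across from 9 to 30 mm above the underside, flat top. Any turn about its axis will do. Keep it in the grip while pressing: loose, it tips when pushed off centre. Seated, this point is 18 mm above seat.
- cap: The same cap; origin at the centre of its underside. Its funnel mouth (27 mm wide, narrowing to a 17 mm lip) centres it on the stud. It meets the balls some 10 mm before home; pushing then takes 8 to 15 N until the lip passes them 4 to 6 mm before home: the force falls away (click) and the cap is drawn down. Then it bottoms on the washer: keep pushing there with about 10 N.
- pickup_green: Bystander: green toy pickup, 48x22x18 mm, in the yard beyond the lever. Origin under its centre.
- crossing_a: Bystander: small dark crossing sign with a cross on a post, 37 mm high, in the yard to the left of the barrier post. Origin under its centre.
- signal_front: Bystander: colour-light signal on a post, 72 mm high, base 32x22 mm, to the right of the ground on which the cap stands. Origin under its base.
- coal_office: Bystander: tiny hut with a dark roof, 29x24x27 mm, to the left of the ground on which the cap stands. Origin under its centre.

How it is judged (in metres and radians):
On the way, in this order (a step that is already met when the one before it is completed fails the run):
1. the lever is pulled round to its stop (value of joint lever above 0.96 rad), for 0.1 s.
2. the lever has sprung back to rest (value of joint lever below 0.08 rad), for 0.2 s.
3. the cap has clicked home on the stud (z of cap_center in the frame of seat below 0.0202 m and horizontal distance between cap_center and seat below 0.004 m and angle between cap_center's own z axis and vertical below 0.12 rad), for 0.1 s.
At the end, for the whole second after the job is handed in: The cap sits level and fully home on its seat (within about 2 mm in height, centred within 4 mm) and the robot still presses it down onto the machine with more than 5 N; the lever is back at rest (within 0.1 rad) (all of step 3 and contact force between cap and machine above 5 N and contact force between any of the fingers, the arm and cap above 3 N and value of joint lever below 0.1 rad); the arm keeps its last pose, push and grip.
It fails at once if a bystanding model is pushed more than 30 mm away or knocked over (distance of any of pickup_green, crossing_a, signal_front, coal_office from where it was at the start of the episode above 0.03 m or angle between any of pickup_green, crossing_a, signal_front, coal_office's own z axis and vertical above 0.5 rad).
It also fails if it takes over 58 s, if anything falls off the work surface, if the arm or the gripper's body presses on something with over 40 N, if the wrist force passes 120 N, or if a joint passes its speed limit or range.

## Working session

There is one attempt and no reset: what is moved stays moved. The work goes in short steps, Python scripts to look and compute and a tool call to move; the robot and the scene stay as the last step left them, time stands still between calls to the robot, and variables do not carry over. Pictures are saved under pics/ and viewed, at most 10 in all, crops included, and the job is handed in when it is done.

Besides the shell and the picture viewer there is one more tool, called after "Request:" as name(argument=value, ...) on one line, values as JSON. move_arm: Moves the arm, as the interface text tells. Its arguments: {"type":"object","properties":{"targets":{"type":"array","items":{"type":"array","items":{"type":"array","items":{"type":"number"}}}},"grip_force":{"type":"number"}},"required":["targets"]}

```bash
mkdir -p pics
cat > h.py <<'E'
import numpy as np, cv2, pickle
from scipy.spatial.transform import Rotation as R
def K(s):
    f=240/np.tan(np.radians(s["vfov"])/2); return np.array([[f,0,s["cx"]],[0,f,s["cy"]],[0,0,1.]])
def pose(s,o=None):
    if "pose" in s: return np.array(s["pose"])
    T=np.eye(4); q=o["orientation"]; T[:3,:3]=R.from_quat([q[1],q[2],q[3],q[0]]).as_matrix(); T[:3,3]=o["tool_pos"]
    return T@np.array(s["mount"])
def ray(s,P,uv):
    p=cv2.undistortPoints(np.array(uv,float).reshape(-1,1,2),K(s),np.array(s["D"],float)).reshape(-1,2)
    d=np.c_[p[:,0],-p[:,1],-np.ones(len(p))]@P[:3,:3].T
    return P[:3,3],d
def onplane(s,P,uv,z):
    c,d=ray(s,P,uv); return c+d*((z-c[2])/d[:,2])[:,None]
def proj(s,P,X):
    x=(np.atleast_2d(X)-P[:3,3])@P[:3,:3]; x=x*[1,-1,-1]
    return cv2.projectPoints(x,np.zeros(3),np.zeros(3),K(s),np.array(s["D"],float))[0].reshape(-1,2)
E
python3 - <<'E'
from h import *
from station import get_obs, imaging
o=get_obs(); print(o)
for n in("scene","top","wrist"):
    s=imaging.snapshot(n); pickle.dump((s,o),open(n+"0.pkl","wb")); cv2.imwrite(f"pics/{n}0.png",s["frame"][:,:,::-1])
    P=pose(s,o);print(n,s["vfov"],s["cx"],s["cy"],s["D"],P.round(3).tolist())
E
```

```text
{'time': 0.0, 'qpos': array([ 1.04919744,  0.38383727,  0.04385234,  1.59960069, -0.01790169,
        1.16115279, -0.04990174]), 'joint_vel': array([-4.01257927e-05, -1.55787237e-03, -9.63640426e-04,  3.16736788e-04,
        8.30045524e-04,  3.52357066e-04, -1.04510198e-03]), 'joint_efforts': array([ 1.44050073e-04, -4.33466792e+01,  1.02458563e+00, -2.49512047e+01,
        1.05922364e-02,  1.13827703e-02, -2.31650453e-06]), 'tool_pos': array([ 266.89470489, -591.64636328,  229.87357485]), 'orientation': array([-1.25623315e-03,  9.77626068e-01,  2.10346318e-01, -3.44710364e-04]), 'force': array([0.89832051, 0.26397263, 0.9627772 ]), 'moment': array([-0.01243173,  0.00102498, -0.01349718]), 'finger_force': 0.0, 'opening': 85.35543806759486}
scene 49.29047582105298 322.95765202737914 242.63021169807405 [-0.08470939  0.          0.          0.          0.        ] [[0.751, 0.503, -0.427, 188.22], [-0.66, 0.561, -0.5, -325.344], [-0.012, 0.657, 0.753, 757.523], [0.0, 0.0, 0.0, 1.0]]
top 49.887237295468324 307.82756417144367 235.6097356225775 [0.05205945 0.         0.         0.         0.        ] [[0.119, 0.967, -0.225, 413.722], [-0.993, 0.116, -0.027, 134.386], [-0.0, 0.226, 0.974, 911.854], [0.0, 0.0, 0.0, 1.0]]
wrist 60.92570160208152 321.9889541093995 243.87121614627426 [-0.0336104  0.         0.         0.         0.       ] [[0.412, 0.871, 0.269, 334.839], [-0.911, 0.395, 0.119, -560.92], [-0.003, -0.294, 0.956, 373.122], [0.0, 0.0, 0.0, 1.0]]
```

View pics/top0.png

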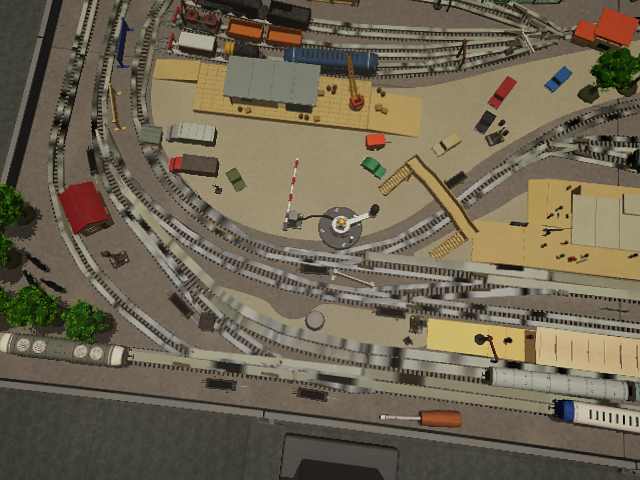

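View pics/scene0.png

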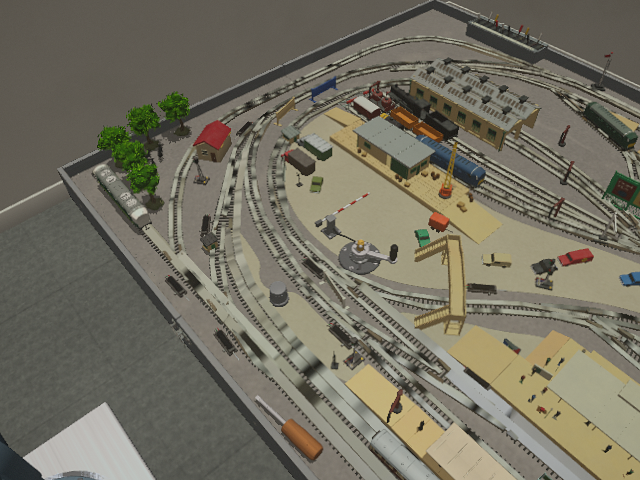

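The top view shows the base disc near (340,227), the handle near (374,211), the cap near (314,320), the hut near (207,321) and the signal near (416,325). The scene view has the disc near (360,257), the handle near (393,252) and the cap near (278,291). Next I enlarge crops of both.

Run:
```python
from h import *
st,o=pickle.load(open("top0.pkl","rb")); ss,_=pickle.load(open("scene0.pkl","rb"))
a=cv2.resize(st["frame"][180:345,270:430],None,fx=3.6,fy=3.6,interpolation=cv2.INTER_CUBIC)
b=cv2.resize(ss["frame"][185:325,255:415],None,fx=4,fy=4,interpolation=cv2.INTER_CUBIC)
cv2.imwrite("pics/c1.png",a[:,:,::-1]); cv2.imwrite("pics/c2.png",b[:,:,::-1])
for n,s,uv in(("stud tip z48",st,(340,222)),("handle top z60",st,(374,210)),("cap top z36",st,(314,319)),("post",st,(292,220)),("sig",st,(416,325)),("hut",st,(207,321)),("disc",st,(340,228))):
    print(n,[onplane(s,pose(s),[uv],z).round(1)[0].tolist() for z in(0,36,60)])
```

```text
stud tip z48 [[656.3, 104.8, 0.0], [646.7, 106.0, 36.0], [640.3, 106.8, 60.0]]
handle top z60 [[686.3, 45.4, 0.0], [675.5, 48.9, 36.0], [668.3, 51.2, 60.0]]
cap top z36 [[476.8, 131.5, 0.0], [474.3, 131.6, 36.0], [472.7, 131.7, 60.0]]
post [[649.6, 192.3, 0.0], [640.3, 190.0, 36.0], [634.1, 188.5, 60.0]]
sig [[488.0, -45.6, 0.0], [485.1, -38.5, 36.0], [483.2, -33.7, 60.0]]
hut [[451.5, 316.2, 0.0], [450.0, 309.0, 36.0], [449.0, 304.2, 60.0]]
disc [[645.0, 103.6, 0.0], [635.9, 104.8, 36.0], [629.8, 105.6, 60.0]]
```

View pics/c1.png

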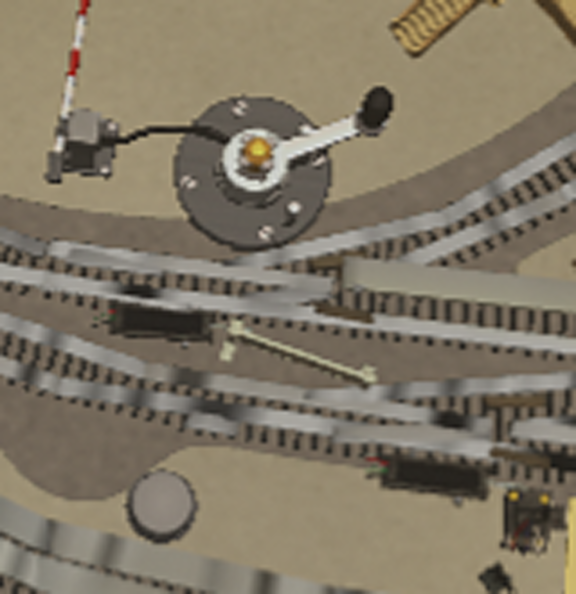

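View pics/c2.png

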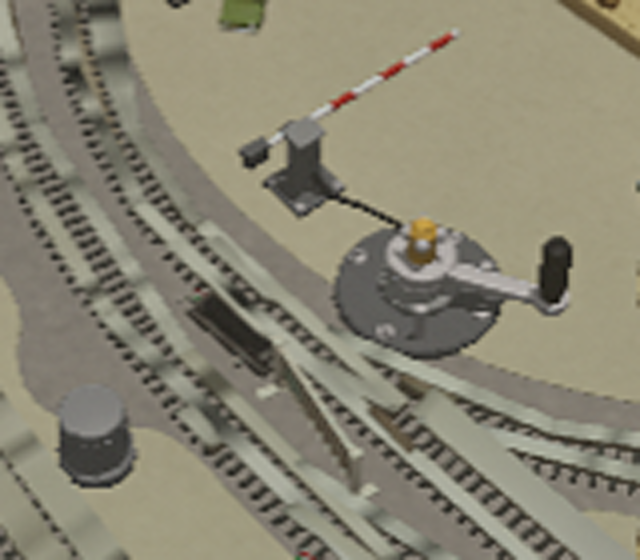

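The crops give the brass tip, handle top and cap top in both views. I triangulate them next.

```bash
cat >> h.py <<'E'
def tri(rs):
    A=np.zeros((3,3));b=np.zeros(3)
    for c,d in rs:
        d=d/np.linalg.norm(d);M=np.eye(3)-np.outer(d,d);A+=M;b+=M@c
    X=np.linalg.solve(A,b);return X,[np.linalg.norm(np.cross(X-c,d/np.linalg.norm(d))) for c,d in rs]
E
python3 - <<'E'
from h import *
st,o=pickle.load(open("top0.pkl","rb")); ss,_=pickle.load(open("scene0.pkl","rb"))
up=lambda p,k,off:[(p[0]+.5)/k-.5+off[0],(p[1]+.5)/k-.5+off[1]]
def r(s,uv): c,d=ray(s,pose(s),[uv]); return c,d[0]
for n,a,b in(("tip",(258,142),(423,222)),("handletop",(380,96),(558,243)),("captop",(162,502),(93,410)),("disc",(252,172),(418,292))):
    ua=up(a,3.6,(270,180));ub=up(b,4,(255,185))
    X,e=tri([r(st,ua),r(ss,ub)]);print(n,X.round(1),np.round(e,1))
    for z in(5,36,48,60):print("   z",z,onplane(st,pose(st),[ua],z).round(1)[0][:2],onplane(ss,pose(ss),[ub],z).round(1)[0][:2])
for n,z,uv in(("boom tip",41,(296,159)),("post top",41,up((82,125),3.6,(270,180)))): print(n,onplane(st,pose(st),[uv],z).round(1))
E
```

```text
tip [647.8 105.6  46. ] [1.9 1.9]
   z 5 [660.7 103.2] [672.2 131.1]
   z 36 [652.2 104.3] [652.3 112.3]
   z 48 [649.  104.7] [644.6 105. ]
   z 60 [645.7 105.1] [636.9  97.7]
handletop [675.   50.   57.8] [0.9 0.9]
   z 5 [692.   44.3] [710.7  78.7]
   z 36 [682.5  47.4] [689.2  62. ]
   z 48 [678.8  48.6] [680.9  55.6]
   z 60 [675.1  49.8] [672.5  49.2]
captop [474.3 130.6  33.6] [0.2 0.2]
   z 5 [476.5 130.4] [485.4 148.8]
   z 36 [474.3 130.6] [473.2 129.2]
   z 48 [473.5 130.6] [468.4 121.7]
   z 60 [472.6 130.7] [463.7 114.1]
disc [645.5 104.9  -1.9] [1.1 1.1]
   z 5 [644.8 104.6] [640.3 101.4]
   z 36 [636.9 105.6] [621.7  83.8]
   z 48 [633.8 106. ] [614.5  77. ]
   z 60 [630.8 106.4] [607.3  70.2]
boom tip [[751.9 196.8  41. ]]
post top [[649.2 190.2  41. ]]
```

```bash
cat >> h.py <<'E'
def rel(p1,yawy,p0,q0):
    "row toward TCP p1 (mm), pointing down, tool y at world angle yawy deg"
    R0=R.from_quat([q0[1],q0[2],q0[3],q0[0]]); a=np.radians(yawy)
    y=np.array([np.cos(a),np.sin(a),0]);z=np.array([0,0,-1.]);R1=R.from_matrix(np.c_[np.cross(y,z),y,z])
    return (R0.inv()*R1).as_rotvec().round(4).tolist()+(R0.inv().apply(np.array(p1)-p0)/1000).round(4).tolist()
E
python3 -c "
from h import *
p0=[267.317,-592.49,231.269];q=[-1.25623315e-03,9.77626068e-01,2.10346318e-01,-3.44710364e-04]
print(rel([674,50,180],-2,p0,q))"
```

```text
[-0.0024, -0.0013, -1.112, 0.6349, -0.4182, 0.0523]
```

Request:
move_arm(targets=[[[0,0,-0.09,0.05,-0.033,0.0,0.085],[0,0,-0.18,0.1,-0.066,0.0,0.085],[0,0,-0.27,0.15,-0.1,0.0,0.085],[0,0,-0.36,0.2,-0.132,0.0,0.085],[0,0,-0.45,0.25,-0.165,0.0,0.085],[0,0,-0.54,0.3,-0.198,0.0,0.085],[0,0,-0.63,0.35,-0.23,0.0,0.085],[0,0,-0.72,0.4,-0.264,0.0,0.085],[0,0,-0.81,0.45,-0.297,0.005,0.085],[0,0,-0.9,0.5,-0.33,0.01,0.085],[0,0,-0.99,0.55,-0.363,0.015,0.085],[0,0,-1.06,0.6,-0.396,0.02,0.085]]])

```text
time: 1.65
tool_pos: [652.0, 16.4, 210.7]
orientation: [-0.0, 0.737, 0.676, -0.0]
force: [0.4, -0.7, 0.1]
opening: 84.9
finger_force: 0.0
```

```bash
python3 -c "
from h import *
from station import get_obs
o=get_obs();print(o['tool_pos'],rel([660,75,185],-2,o['tool_pos'],o['orientation']))"
```

```text
[651.98559601  16.44299441 210.74983216] [-0.0004, 0.0004, -0.0503, 0.059, 0.003, 0.0257]
```

Request:
move_arm(targets=[[[0,0,-0.05,0.03,0.002,0.013,0.085],[0,0,-0.05,0.059,0.003,0.025,0.085],[0,0,-0.05,0.059,0.003,0.025,0.085],[0,0,-0.05,0.059,0.003,0.025,0.085]]])

```text
time: 2.15
tool_pos: [659.6, 71.7, 186.4]
orientation: [0.001, 0.721, 0.693, -0.001]
force: [0.2, -0.6, -0.1]
opening: 85.0
finger_force: 0.0
```

Run:
```python
from h import *
from station import get_obs, imaging
o=get_obs(); s=imaging.snapshot("wrist"); pickle.dump((s,o),open("w1.pkl","wb")); cv2.imwrite("pics/w1.png",s["frame"][:,:,::-1])
P=pose(s,o); print(o["tool_pos"],o["orientation"],P.round(2).tolist())
for n,X in(("seat",[645.5,104.5,27]),("tip",[645.5,104.5,48]),("htop",[674,50,60])): print(n,proj(s,P,X).round(1))
```

```text
[659.61344825  71.73046271 186.35541688] [ 5.89785274e-04  7.20554887e-01  6.93397387e-01 -6.08691365e-04] [[1.0, 0.04, 0.01, 662.1], [-0.04, 0.95, 0.29, 147.0], [-0.0, -0.3, 0.96, 329.49], [0.0, 0.0, 0.0, 1.0]]
seat [[302.  178.9]]
tip [[300.5 183.2]]
htop [[344.3 261.9]]
```

View pics/w1.png

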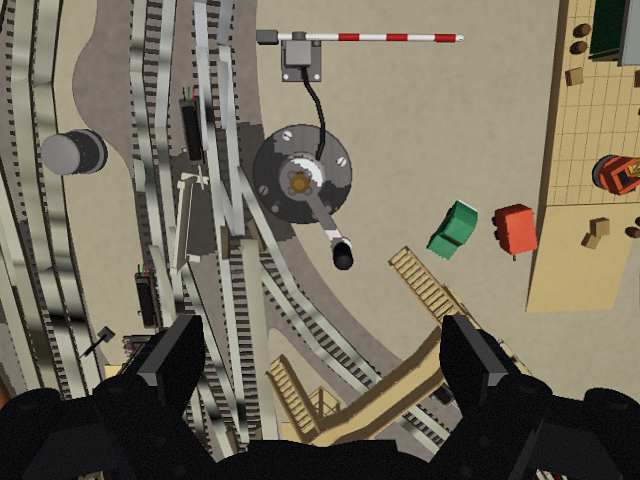

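Wrist view: brass tip at (299,182), handle top at (343,262) and cap top near (60,153), all within about 1 px of the prediction. A footbridge with stairs starting near (392,258) stands beside the handle. I check the clearance to it.

Run:
```python
from h import *
s,o=pickle.load(open("w1.pkl","rb"));P=pose(s,o)
for n,uv,z in(("stair start l",(390,260),5),("stair start r",(407,247),5),("stair top l",(433,322),50),("stair2",(275,360),5),("deck corner",(440,335),60),("pickup",(453,230),9),("pickup nearest corner",(430,242),9),("tip",(299.5,182),48),("htop",(342.5,256),60),("captop",(59,153.5),36)): print(n,onplane(s,P,[uv],z).round(1)[0])
st,_=pickle.load(open("top0.pkl","rb"))
def r(s,P,uv): c,d=ray(s,P,[uv]); return c,d[0]
print(tri([r(s,P,(440,328)),r(st,pose(st),(412,157))]))
# handle top & cap top by mask
hsv=cv2.cvtColor(s["frame"],cv2.COLOR_RGB2HSV); 
m=(s["frame"].max(2)<45).astype(np.uint8);m[:, :320]=0;m[:235]=0;m[275:]=0;m[:,365:]=0
ys,xs=np.nonzero(m);print("handle blob",xs.min(),xs.max(),ys.min(),ys.max(),xs.mean(),ys.mean())
b=cv2.inRange(hsv,(12,110,80),(30,255,255));b[:160]=0;b[205:]=0;b[:,:280]=0;b[:,320:]=0
ys,xs=np.nonzero(b);print("brass",xs.min(),xs.max(),ys.min(),ys.max(),xs.mean(),ys.mean())
```

```text
stair start l [715.   30.5   5. ]
stair start r [729.   41.5   5. ]
stair top l [741.2  -4.9  50. ]
stair2 [611.  -62.8   5. ]
deck corner [744.1 -10.6  60. ]
pickup [765.5  55.9   9. ]
pickup nearest corner [747.1  46.4   9. ]
tip [644.8 105.4  48. ]
htop [672.8  54.4  60. ]
captop [473.  131.1  36. ]
(array([749.47820586,   1.95506498,  82.67161343]), [np.float64(12.529212324351416), np.float64(12.529212324351839)])
handle blob 333 352 242 269 342.0888888888889 256.0271604938272
brass 290 308 171 192 299.2490974729242 183.0072202166065
```

```bash
python3 -c "
from h import *
from station import get_obs
o=get_obs();print(o['time'],o['tool_pos'],[rel([673.5,50.5,z],25,o['tool_pos'],o['orientation']) for z in (110,31)])"
```

```text
2.2 [659.92670291  70.90519201 186.68198802] [[0.0002, 0.002, -0.4762, -0.0197, 0.0143, 0.0767], [0.0002, 0.002, -0.4762, -0.0196, 0.0143, 0.1557]]
```

Request:
move_arm(targets=[[[0,0,-0.16,-0.02,0.014,0.03,0.04],[0,0,-0.32,-0.02,0.014,0.06,0.04],[0,0,-0.476,-0.02,0.014,0.077,0.04],[0,0,-0.476,-0.02,0.014,0.077,0.04],[0,0,-0.476,-0.02,0.014,0.077,0.04],[0,0,-0.476,-0.02,0.014,0.077,0.04]]])

```text
time: 2.95
tool_pos: [673.9, 53.0, 111.1]
orientation: [0.001, 0.537, 0.844, 0.001]
force: [-0.1, -0.0, 0.9]
opening: 39.9
finger_force: 0.0
```

```bash
python3 -c "
from h import *
from station import get_obs
o=get_obs();print(o['time'],o['tool_pos'],o['orientation'],o['joint_vel'].round(3),o['opening'],[rel([673.5,50.5,z],25,o['tool_pos'],o['orientation']) for z in (31,)])"
```

```text
2.95 [673.92808037  52.98179528 111.11812673] [1.31302390e-03 5.36914154e-01 8.43635529e-01 7.49317026e-04] [-0.006  0.002 -0.003  0.002  0.002 -0.001  0.004] 39.87855428736011 [[0.0027, 0.0014, 0.0009, -0.002, -0.0017, 0.0801]]
```

Request:
move_arm(targets=[[[0,0,0,-0.002,-0.002,0.03,0.04],[0,0,0,-0.002,-0.002,0.055,0.04],[0,0,0,-0.002,-0.002,0.07,0.04],[0,0,0,-0.002,-0.002,0.08,0.04],[0,0,0,-0.002,-0.002,0.08,0.04],[0,0,0,-0.002,-0.002,0.08,0.04]]])

```text
time: 3.7
tool_pos: [672.7, 50.9, 30.4]
orientation: [0.001, 0.536, 0.844, 0.001]
force: [0.4, -0.3, 0.3]
opening: 40.1
finger_force: 0.0
```

Run:
```python
from h import *
from station import get_obs, imaging
o=get_obs();s=imaging.snapshot("wrist");cv2.imwrite("pics/w2.png",s["frame"][:,:,::-1]);print(o["tool_pos"],o["force"])
```

```text
[672.7139465   50.85207056  30.37272838] [ 0.44681838 -0.25757137  0.28657116]
```

View pics/w2.png

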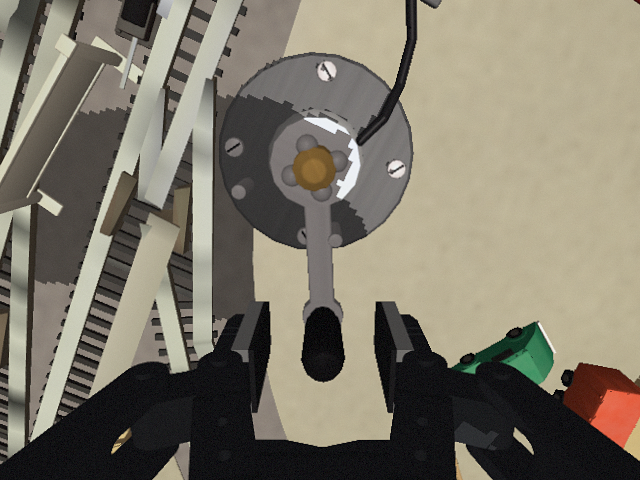

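The handle at (323,345) is centred between the pads. I close on it and compute the arc.

Request:
move_arm(targets=[[[0,0,0,0,0,0,0.0],[0,0,0,0,0,0,0.0],[0,0,0,0,0,0,0.0],[0,0,0,0,0,0,0.0]]], grip_force=35)

```text
time: 4.25
tool_pos: [672.9, 50.8, 30.1]
orientation: [0.001, 0.536, 0.844, 0.001]
force: [1.2, -0.1, 2.1]
opening: 13.5
finger_force: 34.4
```

Run:
```python
from h import *
from station import get_obs
o=get_obs();p=o["tool_pos"];q=o["orientation"];print(p,o["opening"],o["finger_force"],o["force"])
C=np.array([645,105,p[2]])
y=R.from_quat([q[1],q[2],q[3],q[0]]).apply([0,1,0]);yaw=np.degrees(np.arctan2(y[1],y[0]));print(yaw,np.linalg.norm(p-C))
for f in np.linspace(0,1.08,12)[1:]:
    t=C+R.from_rotvec([0,0,-f]).apply(p-C); print(np.round(f,3),rel(t,yaw-np.degrees(f),p,q))
```

```text
[672.85770942  50.84645758  30.13250748] 13.456246029662433 34.36072237731423 [ 1.15588369 -0.07840776  2.07151614]
25.157909274459936 60.89875311015068
0.098 [0.0023, 0.0004, 0.0982, 0.0001, -0.006, -0.0]
0.196 [0.0023, 0.0003, 0.1964, 0.0007, -0.0119, -0.0]
0.295 [0.0023, 0.0002, 0.2945, 0.002, -0.0178, -0.0]
0.393 [0.0023, 0.0001, 0.3927, 0.0038, -0.0235, -0.0001]
0.491 [0.0023, -0.0, 0.4909, 0.0062, -0.0289, -0.0001]
0.589 [0.0023, -0.0001, 0.5891, 0.009, -0.0342, -0.0001]
0.687 [0.0024, -0.0003, 0.6873, 0.0124, -0.0391, -0.0001]
0.785 [0.0023, -0.0004, 0.7855, 0.0163, -0.0437, -0.0001]
0.884 [0.0023, -0.0005, 0.8836, 0.0206, -0.0478, -0.0001]
0.982 [0.0023, -0.0006, 0.9818, 0.0252, -0.0516, -0.0001]
1.08 [0.0023, -0.0007, 1.08, 0.0302, -0.0548, -0.0001]
```

Request:
move_arm(targets=[[[0,0,0.1,0,-0.006,0,0],[0,0,0.2,0.001,-0.012,0,0],[0,0,0.3,0.002,-0.018,0,0],[0,0,0.4,0.004,-0.0235,0,0],[0,0,0.5,0.006,-0.029,0,0],[0,0,0.6,0.009,-0.034,0,0],[0,0,0.7,0.0125,-0.039,0,0],[0,0,0.8,0.0165,-0.0435,0,0],[0,0,0.9,0.0205,-0.048,0,0],[0,0,0.98,0.025,-0.0515,0,0],[0,0,1.05,0.029,-0.054,0,0],[0,0,1.05,0.029,-0.054,0,0]]])

```text
time: 5.75
tool_pos: [613.4, 53.1, 30.1]
orientation: [0.002, 0.887, 0.462, 0.003]
force: [4.6, -0.5, -1.5]
opening: 13.0
finger_force: 34.2
```

Run:
```python
from h import *
from station import get_obs
o=get_obs();p=o["tool_pos"];q=o["orientation"];print(o["time"],p,o["opening"],o["finger_force"],o["force"])
for C in([645,105],[645.5,104.5]):
    a=np.degrees(np.arctan2(p[1]-C[1],p[0]-C[0]));print(a,np.hypot(p[1]-C[1],p[0]-C[0]),np.radians(-62.4-a))
```

```text
5.75 [613.40834986  53.0723486   30.14286819] 13.002107170021812 34.232474041546084 [ 4.62659346 -0.50111448 -1.45666617]
-121.31541877224599 60.78250849089737 1.0282680377669677
-121.96480124654303 60.61911692842035 1.0396019000481986
```

Request:
move_arm(targets=[[[0,0,0.03,0,-0.002,0,0],[0,0,0.05,0.001,-0.004,0,0],[0,0,0.05,0.001,-0.004,0,0],[0,0,0.05,0.001,-0.004,0,0]]])

```text
time: 6.25
tool_pos: [613.0, 53.6, 30.3]
orientation: [0.003, 0.898, 0.439, 0.004]
force: [9.6, -3.4, -4.8]
opening: 13.2
finger_force: 34.5
```

Run:
```python
from h import *
from station import get_obs
o=get_obs();p=o["tool_pos"];print(o["time"],p,o["opening"],o["force"])
C=[645,105]
a=np.degrees(np.arctan2(p[1]-C[1],p[0]-C[0]));print(a,np.radians(-62.4-a))
```

```text
6.25 [613.04654843  53.59008685  30.26242415] 13.241380793308018 [ 9.58177121 -3.4371772  -4.84218885]
-121.862712271369 1.0378201113014252
```

The force rose and the tool stopped moving, so the lever is at its stop. Now I release and lift.

Request:
move_arm(targets=[[[0,0,0,0,0.003,0,0.05],[0,0,0,0,0.003,0,0.05],[0,0,0,0,0.003,-0.01,0.05],[0,0,0,0,0.003,-0.03,0.05],[0,0,0,0,0.003,-0.06,0.05],[0,0,0,0,0.003,-0.1,0.05],[0,0,0,0,0.003,-0.13,0.05],[0,0,0,0,0.003,-0.13,0.05],[0,0,0,0,0.003,-0.13,0.06],[0,0,0,0,0.003,-0.13,0.06]]])

```text
time: 7.5
tool_pos: [608.4, 54.9, 157.2]
orientation: [-0.001, 0.898, 0.439, -0.002]
force: [0.3, -0.1, -0.4]
opening: 60.0
finger_force: 0.0
```

Run:
```python
from h import *
from station import get_obs, imaging
o=get_obs()
t=imaging.snapshot("top");pickle.dump(t,open("t3.pkl","wb"))
a=cv2.resize(t["frame"][180:345,270:430],None,fx=3.6,fy=3.6,interpolation=cv2.INTER_CUBIC);cv2.imwrite("pics/t3.png",a[:,:,::-1])
print(o["time"],o["tool_pos"],o["force"])
for z in(150,110): print(rel([474,131,z],0,o["tool_pos"],o["orientation"]))
```

```text
7.5 [608.44637883  54.93858575 157.21171742] [ 0.34758901 -0.06566    -0.39564727]
[-0.004, 0.0018, -0.6609, -0.0225, -0.1528, 0.0078]
[-0.004, 0.0018, -0.6609, -0.0223, -0.1527, 0.0478]
```

View pics/t3.png

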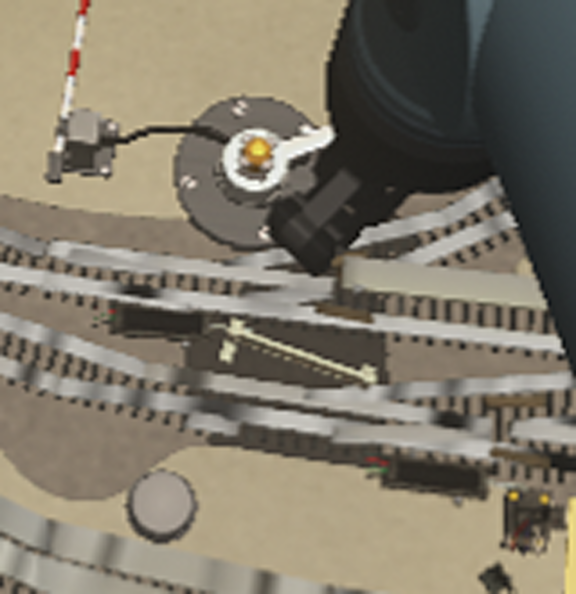

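The lever arm points as at the start and the boom is level, so the lever has sprung back. The cap is still at (162,503) in the crop. I go to hover over it.

Request:
move_arm(targets=[[[0,0,-0.13,-0.005,-0.035,0,0.06],[0,0,-0.26,-0.01,-0.07,0.01,0.06],[0,0,-0.4,-0.016,-0.105,0.02,0.06],[0,0,-0.53,-0.02,-0.135,0.035,0.06],[0,0,-0.66,-0.0225,-0.153,0.048,0.06],[0,0,-0.66,-0.0225,-0.153,0.048,0.06],[0,0,-0.66,-0.0225,-0.153,0.048,0.06]]])

```text
time: 8.43
tool_pos: [476.6, 130.8, 111.4]
orientation: [0.0, 0.708, 0.706, 0.0]
force: [0.3, -0.1, -0.1]
opening: 59.8
finger_force: 0.0
```

Run:
```python
from h import *
from station import get_obs, imaging
o=get_obs(); s=imaging.snapshot("wrist"); pickle.dump((s,o),open("w4.pkl","wb")); cv2.imwrite("pics/w4.png",s["frame"][:,:,::-1])
P=pose(s,o); print(o["tool_pos"],o["orientation"],proj(s,P,[474,131,36]),proj(s,P,[645,105,48]))
```

```text
[476.62206539 130.80700878 111.4372562 ] [2.12070639e-04 7.08379272e-01 7.05831920e-01 2.52365009e-04] [[318.05838022 256.96928957]] [[619.49136385 306.18151508]]
```

View pics/w4.png

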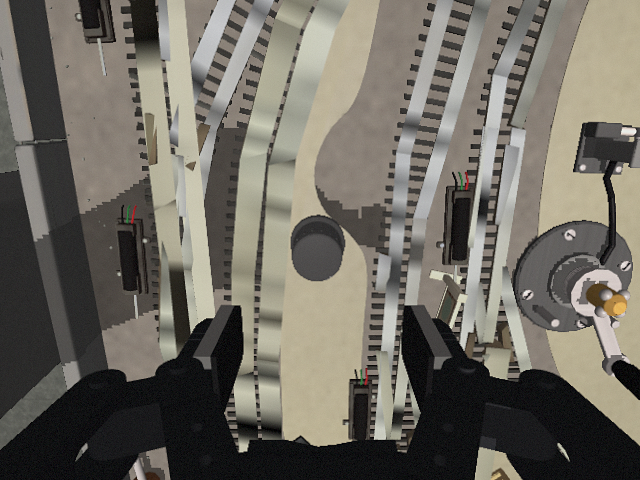

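The cap top is centred at about (317,256), as predicted, and the brass tip also matches at (619,305). I descend to the cap.

Request:
move_arm(targets=[[[0,0,0,0,-0.003,0.03,0.047],[0,0,0,0,-0.003,0.06,0.047],[0,0,0,0,-0.003,0.08,0.047],[0,0,0,0,-0.003,0.093,0.047],[0,0,0,0,-0.003,0.101,0.047],[0,0,0,0,-0.003,0.101,0.047],[0,0,0,0,-0.003,0.101,0.047],[0,0,0,0,-0.003,0.101,0.047]]])

```text
time: 9.48
tool_pos: [473.3, 131.5, 11.0]
orientation: [0.0, 0.707, 0.707, 0.001]
force: [-0.2, 0.2, -0.6]
opening: 47.2
finger_force: 0.0
```

Request:
move_arm(targets=[[[0,0,0,0,0,0.0025,0.047],[0,0,0,0,0,0.0025,0.02],[0,0,0,0,0,0.0025,0.01],[0,0,0,0,0,0.0025,0.01],[0,0,0,0,0,0.0025,0.01],[0,0,0,0,0,0.0025,0.01]]], grip_force=60)

```text
time: 10.22
tool_pos: [472.8, 131.4, 8.1]
orientation: [0.0, 0.707, 0.707, 0.0]
force: [-0.7, -0.7, 4.8]
opening: 28.3
finger_force: 59.4
```

Run:
```python
from h import *
from station import get_obs, imaging
o=get_obs(); s=imaging.snapshot("wrist"); pickle.dump((s,o),open("w5.pkl","wb")); cv2.imwrite("pics/w5.png",s["frame"][:,:,::-1])
print(o["tool_pos"],o["opening"],o["finger_force"],o["force"])
```

```text
[472.84603535 131.41768411   8.0577872 ] 28.348813293879477 59.42022838164121 [-0.7159278  -0.66438261  4.82268003]
```

View pics/w5.png

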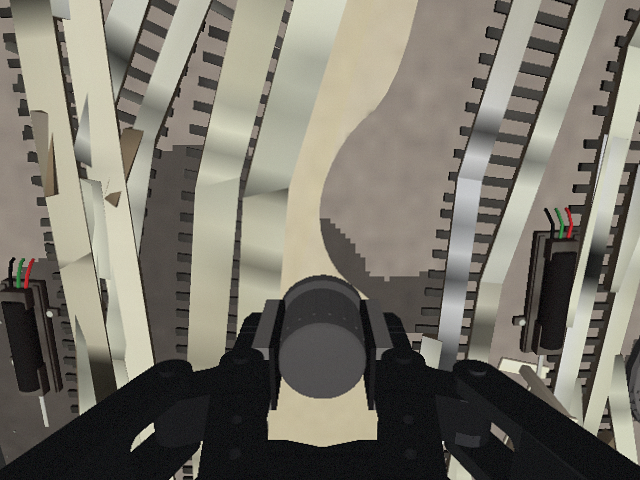

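The cap is held between the pads, with its top centred near (322,355). I measure where it sits relative to the tool.

Run:
```python
from h import *
s,o=pickle.load(open("w5.pkl","rb"));P=pose(s,o)
g=cv2.cvtColor(s["frame"],cv2.COLOR_RGB2GRAY)
col=g[290:410,322].astype(int);print(col.tolist())
for uv in((322,397),(278,357),(367,357),(322,320)): print(uv,onplane(s,P,[uv],36).round(1)[0])
print(proj(s,P,[o["tool_pos"][0],o["tool_pos"][1],36]))
T=np.array([645.,105.]);print(rel([472.8,131.4,120],0,o["tool_pos"],o["orientation"]),rel([645,105,120],0,o["tool_pos"],o["orientation"]))
```

```text
[49, 51, 54, 56, 53, 51, 53, 53, 48, 49, 51, 53, 51, 53, 51, 48, 48, 48, 49, 51, 50, 54, 53, 50, 48, 52, 48, 49, 50, 54, 51, 52, 56, 74, 78, 78, 84, 81, 87, 83, 83, 81, 85, 85, 81, 82, 82, 84, 82, 84, 84, 83, 83, 84, 80, 85, 81, 83, 82, 84, 82, 83, 82, 80, 81, 82, 83, 82, 81, 82, 81, 79, 79, 77, 79, 82, 80, 81, 82, 80, 79, 81, 77, 78, 80, 79, 78, 80, 82, 80, 79, 80, 79, 82, 81, 77, 78, 78, 77, 82, 80, 80, 81, 80, 77, 80, 76, 74, 131, 189, 184, 185, 184, 184, 185, 188, 184, 184, 184, 185]
(322, 397) [472.5 117.3  36. ]
(278, 357) [458.2 132.7  36. ]
(367, 357) [487.  132.7  36. ]
(322, 320) [472.5 146.1  36. ]
[[323.20958758 360.55792402]]
[0.0004, -0.0, -0.0009, -0.0, -0.0, -0.1119] [0.0004, -0.0, -0.0009, -0.0263, 0.1722, -0.1119]
```

Request:
move_arm(targets=[[[0,0,0,0,0,-0.02,0.01],[0,0,0,0,0,-0.05,0.01],[0,0,0,0,0,-0.08,0.01],[0,0,0,-0.004,0.025,-0.095,0.01],[0,0,0,-0.009,0.06,-0.1,0.01],[0,0,0,-0.015,0.1,-0.1,0.01],[0,0,0,-0.021,0.14,-0.1,0.01],[0,0,0,-0.025,0.165,-0.1,0.01],[0,0,0,-0.0263,0.1722,-0.1,0.01],[0,0,0,-0.0263,0.1722,-0.1,0.01],[0,0,0,-0.0263,0.1722,-0.09,0.01],[0,0,0,-0.0263,0.1722,-0.09,0.01]]], grip_force=80)

```text
time: 11.78
tool_pos: [642.5, 105.0, 96.2]
orientation: [-0.001, 0.707, 0.707, -0.002]
force: [0.1, 0.1, 0.4]
opening: 28.1
finger_force: 78.9
```

Run:
```python
from h import *
from station import get_obs, imaging
o=get_obs(); s=imaging.snapshot("wrist"); pickle.dump((s,o),open("w6.pkl","wb")); t=imaging.snapshot("scene")
a=s["frame"]; b=cv2.resize(t["frame"][185:305,290:430],None,fx=2,fy=2)
im=np.zeros((480+240,640,3),np.uint8);im[:480]=a;im[480:720,:280]=b
im=cv2.resize(im,None,fx=.8,fy=.8);cv2.imwrite("pics/w6.png",im[:,:,::-1])
print(o["tool_pos"],o["opening"],o["finger_force"],o["force"],rel([645.2,105.3,70],0,o["tool_pos"],o["orientation"]))
```

```text
[642.50017713 104.98264414  96.21460819] 28.122935169177993 78.8860975485295 [0.05426404 0.09738035 0.43525074] [-0.0036, 0.0007, 0.0002, 0.0003, 0.0028, 0.0262]
```

View pics/w6.png

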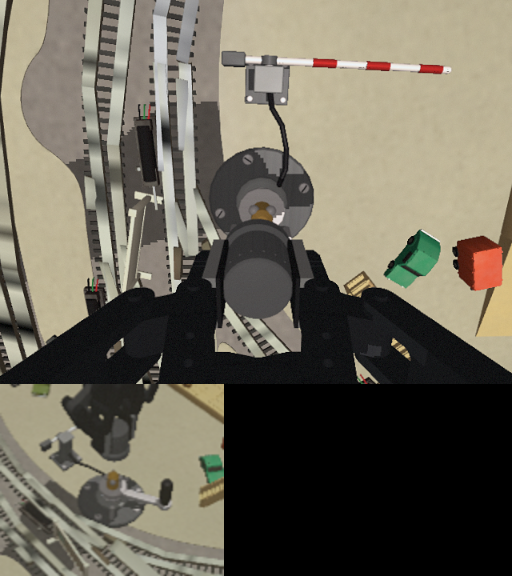

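The cap is held upright and the disc and brass show behind it, around (262,200) in the scaled picture. I re-measure the disc centre from this view.

Run:
```python
from h import *
s,o=pickle.load(open("w6.pkl","rb"));P=pose(s,o);f=s["frame"]
hsv=cv2.cvtColor(f,cv2.COLOR_RGB2HSV);b=cv2.inRange(hsv,(10,110,60),(30,255,255));b[:245]=0;b[285:]=0;b[:,:295]=0;b[:,360:]=0
ys,xs=np.nonzero(b);print("brass",xs.min(),xs.max(),ys.min(),ys.max())
for z in(40,45):print(onplane(s,P,[((xs.min()+xs.max())/2,ys.min())],z).round(1))
# disc: not-beige, dark, fit circle of edge points on z=5
pts=[]
sand=cv2.inRange(hsv,(15,40,120),(35,255,255))
for ang in list(range(-80,31,5)):
    a=np.radians(ang)
    for r in np.arange(40,90,.5):
        u,v=int(327+r*np.cos(a)),int(240+r*np.sin(a))
        if v<300 and sand[v,u]: pts.append((u,v));break
X=onplane(s,P,pts,5.)[:,:2]
for _ in range(3):
    A=np.c_[2*X,np.ones(len(X))];c=np.linalg.lstsq(A,(X**2).sum(1),rcond=None)[0];r=np.sqrt(c[2]+c[0]**2+c[1]**2)
    e=np.abs(np.hypot(*(X-c[:2]).T)-r);print(c[:2],r,len(X),e.max());X=X[e<max(1,1.5*np.median(e))]
```

```text
brass 314 340 252 276
[[644.4 114.4  40. ]]
[[644.4 116.1  45. ]]
[644.887434   105.71437923] 39.185987300552846 23 4.533771253199674
[644.39251271 104.81697629] 39.71463339228847 22 0.730535566658304
[644.39251271 104.81697629] 39.71463339228847 22 0.730535566658304
```

Request:
move_arm(targets=[[[-0.003,0,0,0,0.0022,0.01,0.01],[-0.003,0,0,0,0.0022,0.02,0.01],[-0.003,0,0,0,0.0022,0.03,0.01],[-0.003,0,0,0,0.0022,0.034,0.01],[-0.003,0,0,0,0.0022,0.034,0.01],[-0.003,0,0,0,0.0022,0.034,0.01]]])

```text
time: 12.62
tool_pos: [647.3, 105.0, 64.1]
orientation: [0.001, 0.707, 0.707, 0.001]
force: [-0.9, 0.9, 0.3]
opening: 28.2
finger_force: 78.9
```

Request:
move_arm(targets=[[[0,0,0,0,-0.0025,0,0.01],[0,0,0,0,-0.0025,0.004,0.01],[0,0,0,0,-0.0025,0.008,0.01],[0,0,0,0,-0.0025,0.012,0.01],[0,0,0,0,-0.0025,0.016,0.01],[0,0,0,0,-0.0025,0.016,0.01]]])

```text
time: 13.38
tool_pos: [644.4, 104.9, 47.3]
orientation: [0.001, 0.707, 0.707, 0.001]
force: [0.5, 0.5, -0.2]
opening: 27.8
finger_force: 78.9
```

Request:
move_arm(targets=[[[0,0,0,0,0,0.002,0.01],[0,0,0,0,0,0.004,0.01],[0,0,0,0,0,0.006,0.01],[0,0,0,0,0,0.008,0.01],[0,0,0,0,0,0.01,0.01],[0,0,0,0,0,0.01,0.01]]], grip_force=100)

```text
time: 14.12
tool_pos: [645.0, 104.9, 37.8]
orientation: [0.001, 0.707, 0.707, 0.002]
force: [2.4, 0.0, -4.4]
opening: 27.3
finger_force: 98.8
```

Request:
move_arm(targets=[[[0,0,0,0,0,0.001,0.01],[0,0,0,0,0,0.002,0.01],[0,0,0,0,0,0.003,0.01],[0,0,0,0,0,0.003,0.01],[0,0,0,0,0,0.003,0.01]]])

```text
time: 14.75
tool_pos: [644.4, 104.8, 35.3]
orientation: [0.001, 0.707, 0.707, 0.001]
force: [-2.5, -0.1, 4.6]
opening: 27.3
finger_force: 99.5
```

Nearly home, and contact on the washer is beginning. I press on in small steps.

Request:
move_arm(targets=[[[0,0,0,0,0,0.001,0.01],[0,0,0,0,0,0.002,0.01],[0,0,0,0,0,0.002,0.01],[0,0,0,0,0,0.002,0.01]]])

```text
time: 15.25
tool_pos: [644.4, 104.8, 35.2]
orientation: [0.001, 0.708, 0.707, 0.0]
force: [-5.6, -1.8, 13.0]
opening: 27.3
finger_force: 100.6
```

Request:
move_arm(targets=[[[0,0,0,0,0,0.001,0.01],[0,0,0,0,0,0.001,0.01],[0,0,0,0,0,0.001,0.01],[0,0,0,0,0,0.001,0.01],[0,0,0,0,0,0.001,0.01],[0,0,0,0,0,0.001,0.01]]])

```text
time: 16.0
tool_pos: [644.5, 104.8, 35.2]
orientation: [0.001, 0.708, 0.707, 0.0]
force: [-8.6, -1.7, 18.6]
opening: 27.4
finger_force: 101.0
```

Run:
```python
from h import *
from station import get_obs, imaging
st=pickle.load(open("top0.pkl","rb"))[0]["frame"].astype(int); ss=pickle.load(open("scene0.pkl","rb"))[0]["frame"].astype(int)
t=imaging.snapshot("scene")["frame"].astype(int)
# handle must be where it was at start (scene view)
dark=lambda f:(f[238:265,380:405].max(2)<50)
for f in(ss,t): ys,xs=np.nonzero(dark(f));print(len(xs),xs.mean()+380,ys.mean()+238)
o=get_obs();print(o["time"],o["tool_pos"],o["force"],o["finger_force"])
```

```text
85 393.29411764705884 252.81176470588235
83 393.28915662650604 252.80722891566265
16.05 [644.46095312 104.78267759  35.15137606] [-7.10268321 -2.30861303 18.31450953] 100.99691376672126
```

The cap is bottomed at 27.1 mm and pressed with about 18 N. The handle is exactly where it was at the start, so I hand in.

```bash
python3 -c "
from station import order
print(order.finish_job())"
```

```text
the job is handed in; nothing more can be done
None
```

The job is handed in, with no verdict shown: I pulled the lever to its stop and it sprang back to rest, and the cap clicked home and is still held down with about 18 N; I did not recheck each bystander model at the end.

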